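# Index the assembly dial and load a guide roller

### The job

Turn the four-station assembly dial (it has a red handle) until the bare axle stands at the loading station, in front of the yellow pointer, with the dial clicked home in its detent. Then slide the white guide roller, as it stands with its flange down, over that axle and lower it, without letting it drop, until it sits fully down on the black carrier. Leave the dial locked in its detent there and the other things on the bench where they are.

Things in the scene. Friction and masses are not known exactly. Their poses are not given: they have to be found in the camera images.
- dial (a joint): Turning angle of the round aluminium dial (256 mm across, 12 mm thick, top 75 mm above the bench), rad, growing counter-clockwise seen from above, endless either way. 0 or any full turn (6.283): bare axle at the loading station. A detent every 1.571: within about 0.05 of one the spring pulls the dial home once the handle is let go. Starts anywhere, in or between detents, 0.7 or more from home.
- dial_axis (a point): Centre of the dial on its turning axis, at its top face, 75 mm above the bench; z up. Three stations carry finished, immovable white rollers with washer and dark bolt (tops 167 mm above the bench); the fourth has the bare axle. Turning takes 1 to 3 N at the handle; leaving, passing or entering a detent about 8 to 10 N.
- handle_grip (a point): Grip point on the axis of the upright red handle, 155 mm above the bench: round, 26 mm in diameter, from 89 to 174 mm above the bench. It revolves freely on its spindle, 105 mm from the dial axis, and goes round with the dial, 135 degrees counter-clockwise of the bare axle seen from above. The nearest finished rollers' sides are about 50 mm from its axis.
- axle_foot (a point): Foot of the bare axle on the dial: centre of the axle at the top face of its black carrier block, 97 mm above the bench, 75 mm from the dial axis. Goes round with the dial; z up. The carrier (46 x 60 x 22 mm) sits on the dial's top.
- axle_top (a point): Top of the bare steel axle, 165 mm above the bench, straight above its foot. The axle is 20 mm in diameter and 68 mm high, tapering over its top 7 mm to 12 mm.
- load_station (a point): The loading station, a fixed point of the base 75 mm from the dial axis, 97 mm above the bench; axle_foot must come here. Its x axis points to the dial axis, z up. The yellow pointer stands 60 mm further out, the sprung detent plunger at the far side of the dial from it. Grey base, bolted down: 340 x 250 x 18 mm, its long side along this x axis.
- roller: The white plastic guide roller to fit, standing upright and loose on the cardboard: a sleeve 40 mm outside diameter, 60 mm high, through bore 23 mm, with a 54 mm flange 8 mm high at the bottom. About 0.06 to 0.13 kg. Origin: centre of its underside; z up along the bore. Seated on the axle its origin is at axle_foot, its top 157 mm above the bench.
- pad: Cardboard sheet 250 x 200 x 4 mm fixed on the bench; origin under its centre, x along the long side. The white and grey rollers stand on it about 110 mm apart along x, in either order.
- grey_roller: Bystander: dark grey roller of the same outer shape with a 13 mm bore, too small for the axle. Origin: centre of its underside.
- offcut: Bystander: black C-profile offcut 150 x 40 x 26 mm lying on the cardboard. Origin: centre of its underside.
- screwdriver: Bystander: orange screwdriver lying on the bench near the corner of the cardboard nearest the robot.
- oil: Bystander: yellow oil bottle, 56 mm across, 140 mm high, right of the dial.
- tape: Bystander: roll of tape lying flat, 90 mm across, 24 mm high, right of the dial.
- wrench: Bystander: steel wrench lying on the bench, right of the dial.
- mallet: Bystander: mallet with a rubber head lying on the bench left of the cardboard.

How it is judged:
By the outcome, as a careful person would: the job done as asked, in the order asked, and still so for the second after the job is handed in, with the robot touching nothing.
It also fails if it takes over 69 s, if anything falls off the work surface, if the arm or the gripper's body presses on something with over 40 N, if the wrist force passes 120 N, or if a joint passes its speed limit or range.

### The arm

A 7-joint arm with a two-finger parallel gripper is mounted at the origin on the work surface. World frame = base frame: x ahead of the robot, y to its left, z up, the work surface at z = 0. Lengths are in m, angles in degrees, forces in N, time in s.
With the tool pointing down it reaches from about 0.4 to 0.85 m from the base axis. Payload 4.5 kg.
Tool frame: the origin (TCP) lies midway between the tips of the shut fingers; the grasp point (between the pads) lies 19 mm behind it (arm.hold_point_z is the distance from the TCP to the grasp point, in m); z points along the fingers, y is the line along which they close (so a half turn about z gives the same grasp; the last joint's range is limited). The gripper opens to 85 mm and grips with 20 to 120 N. Pads are 22 mm wide; open, the fingers measure 114 mm over their backs; the gripper's body (76 mm by 85 mm) begins 54 mm behind the grasp point. The pads swing forward as they close: fully open they stand 13 mm farther back than shut.
Start: joints at [77.567, 39.483, -11.15, 89.685, 9.013, 51.709, -12.324], TCP at [0.155, -0.605, 0.231] pointing down, gripper open.
Joint ranges: [-172.22, 172.22], [-26.19, 119.32], [-84.43, 86.54], [7.71, 146.69], [-57.33, 237.33], [2.42, 119.75], [-152.13, 152.13]. Speed limits (degrees/s): [147.25, 147.25, 180, 180, 180, 180, 180].

### API

Orientations are given as [roll, pitch, yaw] about the fixed x, y, z axes, in that order (R = Rz(yaw) Ry(pitch) Rx(roll)).
In Python, from workcell import arm, monitor, eyes, job gives the robot as it stands. The module is installed in compiled form; this text tells all that it offers. Calls block until the motion is done:
- arm.reach(position, orientation): joint-space move of the TCP to a pose.
- arm.move_straight(position, max_speed=0.15, rotation=None, f_stop=None): straight line of the TCP; rotation=None keeps the orientation; max_speed is the mean speed in m/s. With f_stop (N) it stops when the force on the tool has changed by that much, and returns True; else False.
- arm.move_j(angles): joint-space move.
- arm.move_gripper(opening, grasp_force=None): opening from 0.0 (shut) to 1.0 (fully open); grasp_force is the grip in N (None keeps the last); returns when the fingers have stopped.
- arm.hold(seconds).
- arm.solve_ik(position, orientation): joint angles nearest the present ones, or None.
- monitor.get_state(): the state.
- eyes.read_camera(name): name is "scene" or "top" or "wrist"; returns the picture (480x640x3 uint8, red, green, blue); there is no depth.
- eyes.camera_params(name): a dict with "camera_matrix" (3x3 intrinsics, pixels), "cam_to_world" (4x4, takes a point from camera to world coordinates). Camera axes: x right, y down, z forward; pixel columns grow to the right and rows downward; lengths in m; the calibration is good to about 2 mm. A picture is of the moment at which its call begins: read the wrist's pose just before it. camera_params takes no time and is no camera call; for the wrist camera it gives the pose at the moment of the call.
A pose or a line that the arm cannot do raises arm.MotionError and nothing moves.
- job.close_job(): hands the job in, once; it reports no verdict.
Trained networks look in the newest picture that a camera, given by its name, has taken for a name from the list of things; names that differ only in an ending like _2 or _b are one class to them, and where a whole thing is asked for, a point or a joint stands for the part that bears it (a point fixed in the world has none). Each returns a list of dicts, best first, with "confidence" (0 to 1); they miss things now and then, are a little off and sometimes report something else, mostly with a low value. They report only what shows in the picture. A call takes as long as a camera call.
- eyes.find_in(camera, label): "extent" ([left, top, right, bottom] as shares, 0 to 1, of the picture: columns of its width, rows of its height, round what is visible of it).
- eyes.outline_of(camera, label): "region" (480x640 bool, what is visible of it) and "extent" ([left, top, right, bottom] as shares, 0 to 1, of the picture: columns of its width, rows of its height, round what is visible of it).
The state is a dict: "clock": time; "joint_positions": joint angles; "dq": joint speeds; "tau": joint torques, N m; "eef_pos": TCP position; "tool_rot": TCP orientation; "force": force on the tool from outside, world axes, zero at the start; "torque": the same for the moment, N m; "opening": opening from 0.0 (shut) to 1.0 (fully open).
Only numpy, scipy, OpenCV 4.12 (cv2) and the standard library are available. Lean on these libraries where they do the work, as an engineer would, in place of code of your own. Each camera call takes 0.05 s, during which the arm holds its last target. There are 200 camera calls.

## Working session

There is one attempt and no reset: what is moved stays moved. The work goes in short steps, each a Python script; the robot and the scene stay as the last script left them, time stands still between calls to the robot, and variables do not carry over. Pictures are saved under pics/ and viewed, on a budget of 10 in all, crops included, one or two more only if the job needs it, and the job is handed in when it is done.

```bash
mkdir -p pics
cat > h.py <<'E'
import numpy as np, cv2
from workcell import arm, monitor, eyes, job
def snap(cam,fn=None):
    P=eyes.camera_params(cam); im=eyes.read_camera(cam)
    if fn: cv2.imwrite('pics/'+fn,im[:,:,::-1])
    return im,P
def ray(P,u,v,z):
    K=P["camera_matrix"];T=np.array(P["cam_to_world"])
    d=T[:3,:3]@np.linalg.inv(K)@np.array([u,v,1.]);o=T[:3,3]
    return o+d*(z-o[2])/d[2]
def proj(P,X):
    T=np.linalg.inv(np.array(P["cam_to_world"]));c=T[:3,:3]@np.array(X,float)+T[:3,3]
    p=np.array(P["camera_matrix"])@c; return p[:2]/p[2]
E
python3 - <<'E'
from h import *
a,P=snap("top"); b,Q=snap("scene")
cv2.imwrite('pics/a.png',a[:,:,::-1]);cv2.imwrite('pics/b.png',b[:,:,::-1])
for n,C in(("top",P),("scene",Q)): print(n,np.round(C["camera_matrix"],1).tolist(),np.round(C["cam_to_world"],3).tolist())
for c in("top","scene"):
  for l in("dial","handle_grip","axle_top","load_station","roller","grey_roller","oil"):
    print(c,l,[(np.round(np.array(d["extent"])*[640,480,640,480]).tolist(),round(d["confidence"],2)) for d in eyes.find_in(c,l)[:3]])
print(monitor.get_state()["clock"])
E
```

```text
top [[495.9, 0.0, 313.1], [0.0, 495.9, 237.4], [0.0, 0.0, 1.0]] [[0.009, -0.989, 0.149, 0.276], [-1.0, -0.007, 0.01, 0.051], [-0.008, -0.149, -0.989, 1.409], [0.0, 0.0, 0.0, 1.0]]
scene [[607.7, 0.0, 327.6], [0.0, 607.7, 241.1], [0.0, 0.0, 1.0]] [[0.821, 0.35, -0.451, 1.131], [0.571, -0.508, 0.646, -0.913], [-0.003, -0.787, -0.616, 1.036], [0.0, 0.0, 0.0, 1.0]]
top dial []
top handle_grip []
top axle_top [([309.0, 160.0, 404.0, 254.0], 0.56)]
top load_station [([303.0, 130.0, 412.0, 268.0], 0.76)]
top roller [([222.0, 252.0, 240.0, 268.0], 0.49)]
top grey_roller [([219.0, 210.0, 242.0, 228.0], 0.82)]
top oil [([494.0, 216.0, 525.0, 240.0], 0.72)]
scene dial [([287.0, 247.0, 399.0, 344.0], 0.65)]
scene handle_grip [([384.0, 259.0, 398.0, 294.0], 0.61)]
scene axle_top [([286.0, 249.0, 402.0, 340.0], 0.61)]
scene load_station [([266.0, 247.0, 437.0, 393.0], 0.94), ([124.0, 367.0, 205.0, 386.0], 0.22)]
scene roller []
scene grey_roller []
scene oil [([289.0, 246.0, 399.0, 344.0], 0.7)]
0.8
```

View pics/a.png

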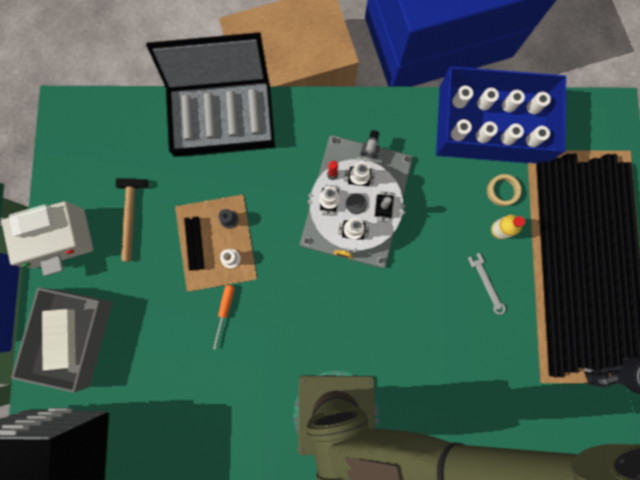

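View pics/b.png

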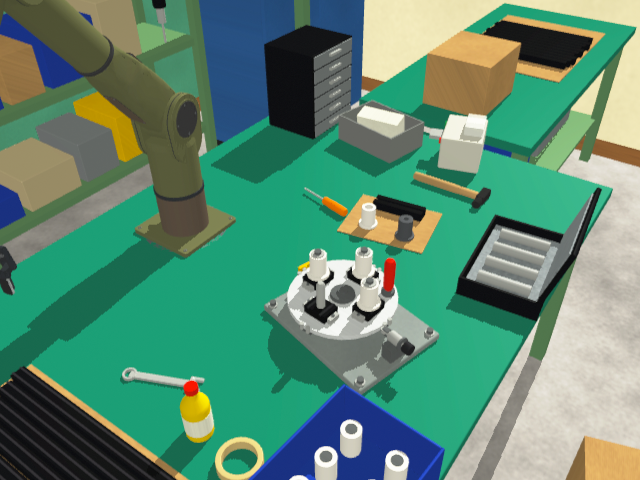

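The top view shows the dial hub at about (356,203), the red handle at (333,170), the bare axle at (384,205), the pointer at (342,253) and the white roller at (230,258). The handle has to go clockwise by roughly 80–90°.

Run:
```python
from h import *
P=eyes.camera_params("top")
for n,u,v,z in(("hub",356,203,.08),("handle",333,165,.174),("axle",387,200,.165),("pointer",342,253,.06),("plunger",372,143,.06),("roller",230,256,.064),("grey",227,215,.064)):
    print(n,np.round(ray(P,u,v,z),3))
c=ray(P,356,203,.08)
for yaw in (0,90,-90,180):
  for off in((-.06,0),(-.1,0)):
    q=arm.solve_ik([c[0]+off[0],c[1]+off[1],.40],[180,0,yaw]); print(yaw,off,None if q is None else np.round(q))
T=np.array(eyes.camera_params("wrist")["cam_to_world"]);s=monitor.get_state()
print(np.round(T,3).tolist(),s["eef_pos"],s["tool_rot"],eyes.camera_params("wrist")["camera_matrix"],arm.hold_point_z)
```

```text
hub [ 0.572 -0.053  0.08 ]
handle [0.65  0.013 0.174]
axle [ 0.561 -0.126  0.165]
pointer [ 0.436 -0.016  0.06 ]
plunger [ 0.75  -0.101  0.06 ]
roller [0.425 0.29  0.064]
grey [0.539 0.302 0.064]
0 (-0.06, 0) [ 13.  21. -18.  93.   7.  67. -97.]
0 (-0.1, 0) [ 15.  18. -19.  99.   6.  65. -97.]
90 (-0.06, 0) [ 27.  24. -40.  92.  16.  69. -17.]
90 (-0.1, 0) [ 30.  21. -42.  98.  15.  67. -16.]
-90 (-0.06, 0) [ -38.   37.   75.   95.  -37.   77. -137.]
-90 (-0.1, 0) [ -42.   33.   75.  101.  -33.   73. -138.]
180 (-0.06, 0) [ 38.  30. -63.  92.  28.  75.  61.]
180 (-0.1, 0) [ 44.  28. -69.  98.  27.  74.  59.]
[[0.248, -0.917, -0.313, 0.236], [-0.969, -0.234, -0.081, -0.585], [0.001, 0.323, -0.946, 0.373], [0.0, 0.0, 0.0, 1.0]] [ 0.15515518 -0.60545137  0.23132891] [ 1.79995479e+02 -6.36308466e-04  1.43716916e+01] [[414.05847437   0.         316.02021319]
 [  0.         414.05847437 247.04207286]
 [  0.           0.           1.        ]] 0.0187
```

Run:
```python
from h import *
arm.reach([.62,-.053,.36],[180,0,0])
im,P=snap("wrist","w1.png")
np.savez('w1.npz',K=P["camera_matrix"],T=P["cam_to_world"])
for l in("dial","handle_grip","axle_top","load_station","dial_axis"):
    print(l,[(np.round(np.array(d["extent"])*[640,480,640,480]).tolist(),round(d["confidence"],2)) for d in eyes.find_in("wrist",l)[:3]])
print(monitor.get_state()["clock"])
```

```text
dial [([188.0, 105.0, 436.0, 351.0], 0.77)]
handle_grip [([215.0, 147.0, 256.0, 190.0], 0.94)]
axle_top [([191.0, 105.0, 436.0, 351.0], 0.79)]
load_station [([191.0, 13.0, 467.0, 356.0], 0.91), ([550.0, 306.0, 603.0, 412.0], 0.68)]
dial_axis [([191.0, 107.0, 437.0, 354.0], 0.66)]
3.6917
```

View pics/w1.png

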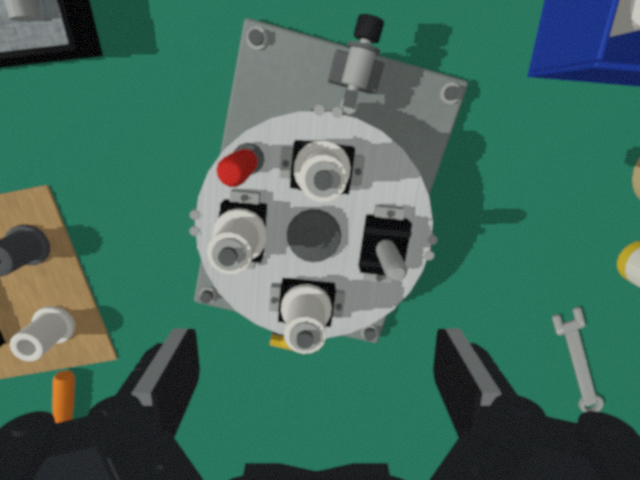

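```bash
cat > fit.py <<'E'
from h import *
from scipy.optimize import least_squares
def W(f):
    d=np.load(f); return dict(camera_matrix=d['K'],cam_to_world=d['T'])
E
python3 - <<'E'
from fit import *
P=W('w1.npz'); R=lambda u,v,z:ray(P,u,v,z)[:2]
pts=[R(395,271,.165),R(306,338,.167),R(232,256,.167),R(325,180,.167)]  # axle, then clockwise
im=cv2.imread('pics/w1.png').astype(int); m=(im[:,:,2]>150)&(im[:,:,1]<60)
ys,xs=np.nonzero(m&(np.arange(640)[None]<300)&(np.arange(480)[:,None]<250)); print('red',xs.min(),xs.max(),ys.min(),ys.max(),xs.mean(),ys.mean())
def f(p):
    return np.concatenate([q-(p[:2]+.075*np.array([np.cos(p[2]-k*np.pi/2),np.sin(p[2]-k*np.pi/2)])) for k,q in enumerate(pts)])
s=least_squares(f,[.572,-.053,np.radians(262)]);print(s.x,np.degrees(s.x[2]),np.round(s.fun*1000,1))
a=s.x[2]+np.radians(135);h=s.x[:2]+.105*np.array([np.cos(a),np.sin(a)])
print('handle',h,'proj top',proj(P,[*h,.174]),'foot',proj(P,[*h,.089]),'c',proj(P,[*s.x[:2],.075]))
ang=lambda p,q:np.degrees(np.arctan2(*(q-p)[::-1]))%360
B=[R(*b,.022) for b in((257,38),(206,296),(450,92),(371,333))]
print(ang(B[0],B[1]),ang(B[2],B[3]),[np.linalg.norm(B[i]-B[j]) for i,j in((0,1),(2,3),(0,2),(1,3))],np.mean(B,0))
print('short',ang(B[2],B[0])+90-180,ang(B[3],B[1])+90-180,'plunger',ang(R(369,25,.07),s.x[:2]))
# dial rim: bright dial boundary points
print([np.linalg.norm(R(u,v,.075)-s.x[:2]) for u,v in((196,235),(433,225),(270,120),(400,145))])
E
```

```text
red 218 240 158 185 228.73744292237444 171.87671232876713
[ 0.57375965 -0.05367787  4.60169261] 263.6575653585053 [ 0.8  4.1  1.5 -0.1 -0.6 -3.6 -1.7 -0.4]
handle [0.65575344 0.0119119 ] proj top [230.72037325 170.16251208] foot [247.52519018 157.36307438] c [314.75245658 233.1217847 ]
165.01086258582401 166.0855601607917 [np.float64(0.3066796161754663), np.float64(0.3062552754980841), np.float64(0.21361449825680218), np.float64(0.2193633621176479)] [ 0.59549066 -0.05915476]
short -14.434498029079293 -14.32412188307427 plunger 165.70865691869096
[np.float64(0.12794645634844323), np.float64(0.1267737358335293), np.float64(0.12444984768995244), np.float64(0.12602409961822875)]
```

Run:
```python
from h import *
c=np.array([.5738,-.0537])
for a in np.linspace(38.7,-59.4,6):
    h=c+.105*np.array([np.cos(np.radians(a)),np.sin(np.radians(a))])
    for y in (a,a+180,(a-10)/2,0):
        q=arm.solve_ik([*h,.136],[180,0,y]); print(round(a),round(y),None if q is None else np.round(q).astype(int).tolist())
```

```text
39 39 [4, 49, -17, 88, 18, 45, -71]
39 219 [26, 65, -72, 87, 64, 75, 75]
39 14 [1, 48, -12, 89, 13, 44, -92]
39 0 [0, 48, -9, 89, 10, 44, -104]
19 19 [4, 50, -13, 85, 14, 47, -85]
19 199 [28, 66, -72, 84, 64, 76, 60]
19 5 [3, 50, -10, 85, 11, 46, -97]
19 0 [2, 50, -9, 85, 10, 46, -100]
-1 -1 [5, 50, -9, 84, 10, 47, -98]
-1 179 [24, 58, -51, 83, 48, 63, 53]
-1 -5 [5, 50, -8, 84, 9, 47, -102]
-1 0 [5, 50, -9, 84, 10, 47, -97]
-20 -20 [6, 50, -5, 84, 6, 46, -111]
-20 160 [26, 57, -47, 83, 45, 60, 39]
-20 -15 [7, 50, -6, 84, 7, 46, -107]
-20 0 [8, 50, -9, 84, 10, 47, -94]
-40 -40 [7, 49, -1, 87, 2, 44, -125]
-40 140 [27, 54, -42, 86, 41, 56, 24]
-40 -25 [9, 49, -4, 87, 5, 44, -112]
-40 0 [11, 49, -9, 87, 10, 45, -92]
-59 -59 [8, 47, 2, 91, -2, 41, -139]
-59 121 [28, 51, -37, 90, 37, 51, 8]
-59 -35 [10, 47, -3, 91, 3, 41, -118]
-59 0 [14, 47, -9, 91, 10, 42, -90]
```

```bash
cat > arc.py <<'E'
from h import *
c=np.array([.5738,-.0537])
def hp(a,r=.105): return c+r*np.array([np.cos(np.radians(a)),np.sin(np.radians(a))])
def arc(a0,a1,n,v=.07):
    for a in np.linspace(a0,a1,n+1)[1:]:
        arm.move_straight([*hp(a),.136],v,[180,0,a])
        s=monitor.get_state(); print(round(a,1),np.round(s["force"],1),round(s["opening"],3),round(s["clock"],1))
        if np.linalg.norm(s["force"])>60: print("STOP");break
E
python3 - <<'E'
from arc import *
a=38.7
arm.move_gripper(.6,50)
arm.reach([*hp(a),.24],[180,0,a])
print('down stopped:',arm.move_straight([*hp(a),.136],.1,f_stop=10),monitor.get_state()["eef_pos"])
arm.move_gripper(0,50)
s=monitor.get_state(); print(s["opening"],np.round(s["force"],1),s["clock"])
if .15<s["opening"]<.45: arc(a,18.7,2)
E
```

```text
down stopped: False [0.65634277 0.01204405 0.13678826]
0.2891024152730838 [-5.   2.3  6.8] 6.2917
28.7 [-7.7  6.   7.6] 0.284 6.7
18.7 [-1.9 -1.9  7. ] 0.282 7.1
```

Run:
```python
from arc import *
arc(18.7,-59.4,7)
arm.hold(.3); s=monitor.get_state(); print(np.round(s["force"],1),s["eef_pos"])
arm.move_gripper(.6)
arm.hold(.3)
arm.move_straight([*hp(-59.4),.26],.2)
arm.reach([.60,-.053,.36],[180,0,0])
im,P=snap("wrist","w2.png"); np.savez('w2.npz',K=P["camera_matrix"],T=P["cam_to_world"])
print(monitor.get_state()["clock"])
```

```text
7.5 [-4.9 -1.1  6.9] 0.284 7.5
-3.6 [-4.9 -0.   7.4] 0.279 8.0
-14.8 [-5.4  0.6  8.3] 0.284 8.4
-25.9 [-5.   3.   8.6] 0.287 8.9
-37.1 [-4.3  3.4  7.8] 0.284 9.3
-48.2 [-4.1  2.9  7.7] 0.285 9.8
-59.4 [3.3 5.2 2.1] 0.283 10.2
[3.3 4.6 2.9] [ 0.63064443 -0.14040676  0.13715956]
12.7167
```

View pics/w2.png

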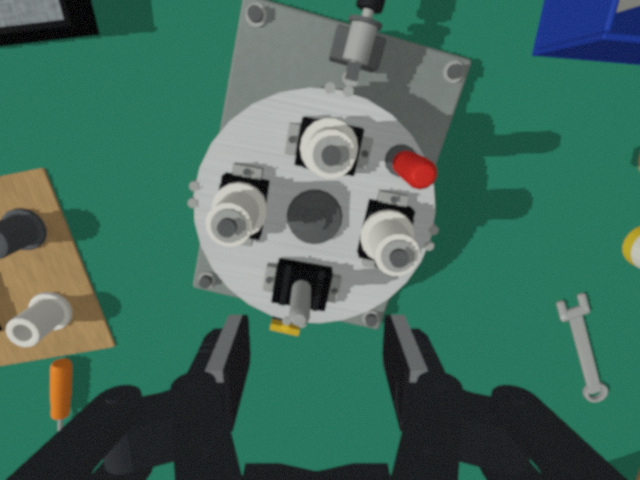

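The axle now stands at the pointer (top at about (299,318)) and the handle is upper right at (415,170). Next I take close-ups of the axle and the roller with the same camera geometry, so any camera bias cancels.

Run:
```python
from fit import *
P=W('w2.npz'); R=lambda u,v,z:ray(P,u,v,z)[:2]
pts=[R(299,318,.165),R(228,228,.167),R(332,155,.167),R(399,257,.167)]
f=lambda p:np.concatenate([q-(p[:2]+.075*np.array([np.cos(p[2]-k*np.pi/2),np.sin(p[2]-k*np.pi/2)])) for k,q in enumerate(pts)])
s=least_squares(f,[.572,-.053,2.89]);print(s.x,np.degrees(s.x[2]),np.round(s.fun*1000,1))
L=s.x[:2]+.075*np.array([np.cos(s.x[2]),np.sin(s.x[2])]);print('load',L)
y=np.radians(-14.4)
out=[]
for n,p,z in(("ax",L,.165),("ro",np.array([.425,.29]),.064)):
    arm.reach([p[0],p[1],z+.13],[180,0,-14.4]); arm.hold(.2)
    im,P=snap("wrist",n+'.png'); np.savez(n+'.npz',K=P["camera_matrix"],T=P["cam_to_world"])
    print(n,monitor.get_state()["eef_pos"],proj(P,[*p,z]))
    for l in("roller",)if n=="ro" else(): print([(np.round(np.array(d["extent"])*[640,480,640,480]).tolist(),round(d["confidence"],2)) for d in eyes.find_in("wrist",l)[:3]])
    u,v=proj(P,[*p,z]).astype(int); out.append(cv2.resize(im[v-100:v+100,u-100:u+100],(400,400),interpolation=2)); print(u,v)
cv2.imwrite('pics/cmp.png',np.hstack(out)[:,:,::-1])
print(monitor.get_state()["clock"])
```

```text
[ 0.5727847  -0.05306633  2.95421716] 169.2641752387832 [ 0.9  0.4 -0.8 -1.4 -0.8 -0.2  0.7  1.3]
load [ 0.49909746 -0.03909526]
ax [ 0.50029187 -0.0393223   0.2951239 ] [315.78522877 237.04332701]
315 237
ro [0.42577063 0.28913438 0.19429852] [314.47720642 236.51547892]
[([271.0, 188.0, 333.0, 264.0], 0.69)]
314 236
15.1417
```

View pics/cmp.png

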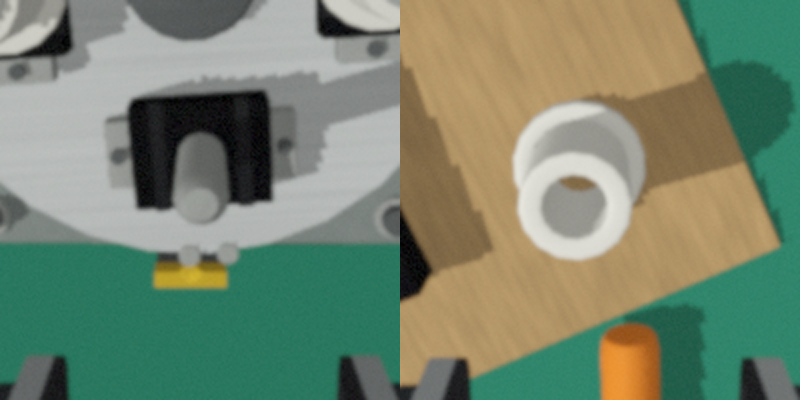

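The dial stopped about 3–4° short of home. The rim pins sit off the plunger and pointer centre-lines, and the TCP lagged 5 mm against the detent. I'll regrip the handle and push on until the measured handle angle is home.

```bash
sed -i 's/^c=.*/c=np.array([.5731,-.0533])/' arc.py
python3 - <<'E'
from arc import *
def ang():
    s=monitor.get_state(); d=np.array(s["eef_pos"][:2])-c; return round(float(np.degrees(np.arctan2(d[1],d[0]))),2),round(float(np.hypot(*d)),4),np.round(s["force"],1)
a=-56
arm.reach([.50,.10,.30],[180,0,-30])
arm.reach([*hp(a),.26],[180,0,a]); arm.move_gripper(.6)
print(arm.move_straight([*hp(a),.136],.12,f_stop=10))
arm.move_gripper(0,50); print(monitor.get_state()["opening"],ang())
for a in (-58,-60,-61.5,-63,-64.5,-66):
    arm.move_straight([*hp(a),.136],.04,[180,0,a]); arm.hold(.15); g=ang(); print(a,*g)
    if g[0]<-59.6: break
arm.move_gripper(.6); arm.hold(.3)
h=monitor.get_state()["eef_pos"]; arm.move_straight([h[0],h[1],.26],.2)
y=-14.4
arm.reach([.5012,-.0351,.295],[180,0,y]); arm.hold(.2)
im,P=snap("wrist",'ax2.png'); np.savez('ax2.npz',K=P["camera_matrix"],T=P["cam_to_world"])
print(monitor.get_state()["eef_pos"],proj(P,[.5012,-.0351,.165]),monitor.get_state()["clock"])
cv2.imwrite('pics/ax2c.png',cv2.resize(im[40:400,140:500],(720,720))[:600,:,::-1])
E
```

```text
False
0.2840157831501044 (-55.47, 0.1053, array([-0.1,  1.5,  4.9]))
-58 -56.67 0.1054 [4.5 3.1 5.3]
-60 -60.31 0.1054 [0.  0.5 9.1]
[ 0.50176981 -0.03588199  0.2943624 ] [314.48316098 236.31013643] 22.1
```

View pics/ax2c.png

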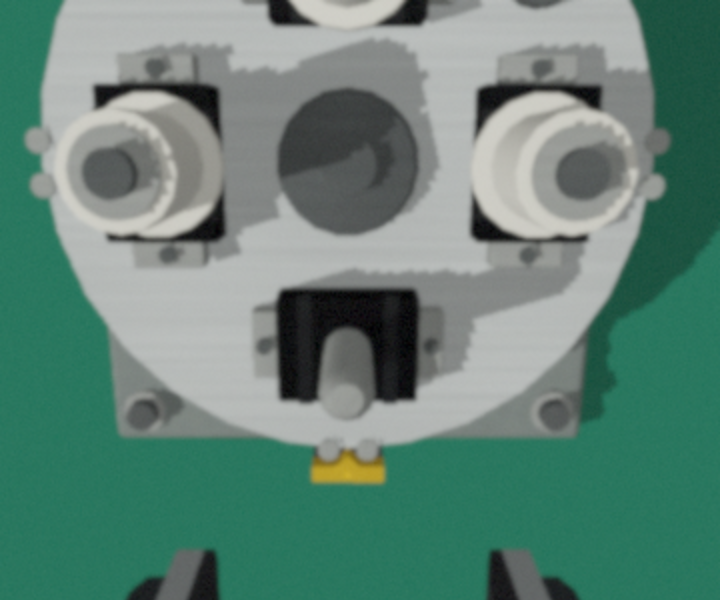

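Run:
```python
from fit import *
A=ray(W('ax2.npz'),313.9,240.7,.165); R=ray(W('ro.npz'),301.5,239.5,.064)
P=W('ro.npz'); print('axle',A,'roller',R,'ring dia',np.linalg.norm(ray(P,273,239.5,.064)-ray(P,330,239.5,.064)),'axle r',np.linalg.norm(A[:2]-[.5731,-.0533]),np.degrees(np.arctan2(A[1]+.0533,A[0]-.5731)))
arm.reach([R[0],R[1],.14],[180,0,-14.4]); arm.move_gripper(.75,40)
st=lambda:np.round(monitor.get_state()["eef_pos"],4)
print(st())
e=R[:2]-st()[:2]
print(arm.move_straight([*(R[:2]+e),.027],.12,f_stop=8),st())
arm.move_gripper(0,40); s=monitor.get_state(); print(s["opening"],np.round(s["force"],1),st())
p=s["eef_pos"]
arm.move_straight([p[0],p[1],.16],.1); arm.hold(.2)
im,P=snap("wrist","h.png"); np.savez('h.npz',K=P["camera_matrix"],T=P["cam_to_world"])
s=monitor.get_state(); print(s["opening"],st(),s["tool_rot"],s["clock"])
u,v=proj(P,[*s["eef_pos"][:2],s["eef_pos"][2]+.037]).astype(int); print(u,v)
u0,v0=u-80,min(v-80,320); cv2.imwrite('pics/hc.png',cv2.resize(im[v0:v0+160,u0:u0+160],(600,600),interpolation=2)[:,:,::-1]); print('crop',u0,v0,3.75)
```

```text
axle [ 0.49824027 -0.03391363  0.165     ] roller [0.42516339 0.29920907 0.064     ] ring dia 0.03932016707810105 axle r 0.0773292388146682 165.48111364100046
[0.4258 0.2986 0.1403]
False [0.4249 0.3001 0.0275]
0.4521602018188408 [-0.4 -0.4  5.8] [0.4249 0.3    0.0278]
0.452569959153082 [0.4248 0.3    0.1597] [ 1.79970057e+02  2.38112590e-02 -1.43966467e+01] 26.9583
315 396
crop 235 316 3.75
```

View pics/hc.png

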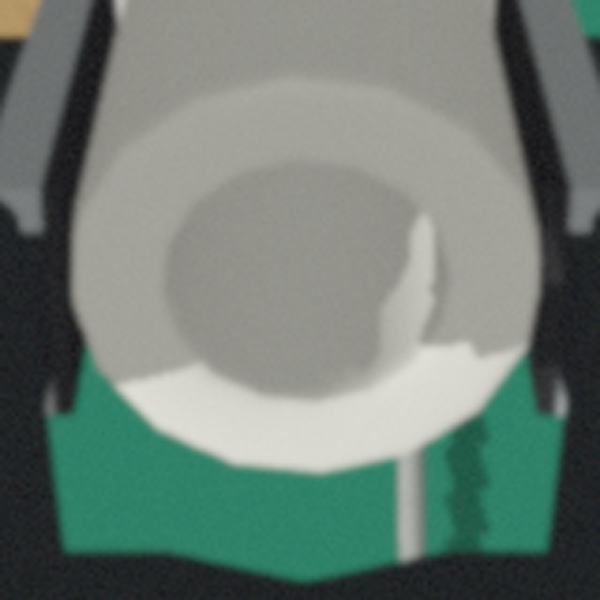

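Run:
```python
from h import *
st=lambda:np.round(monitor.get_state()["eef_pos"],4)
F=lambda:np.round(monitor.get_state()["force"],1)
T=np.array([.4979,-.0335])
p=st(); arm.move_straight([p[0],p[1],.25],.2)
arm.reach([*T,.25],[180,0,-14.4]); 
arm.move_straight([*T,.196],.12); arm.hold(.2); e=T-st()[:2]; print(st(),F(),monitor.get_state()["opening"])
cmd=T+e
for z in (.186,.178,.168):
    r=arm.move_straight([*cmd,z],.04,f_stop=8); print(z,r,st(),F(),np.round(monitor.get_state()["torque"],2))
    if r: break
print(monitor.get_state()["clock"])
im,P=snap("wrist","i.png"); s2,Q=snap("scene")
u,v=proj(Q,[*T,.15]).astype(int)
cv2.imwrite('pics/ic.png',np.hstack([cv2.resize(im[240:480,195:435],(400,400)),cv2.resize(s2[v-50:v+50,u-50:u+50],(400,400),interpolation=2)])[:,:,::-1])
```

```text
[ 0.4985 -0.0334  0.1968] [-0.4  0.2 -0.2] 0.4507984982516458
0.186 False [ 0.497  -0.0336  0.1857] [-0.   0.1 -1.2] [0.01 0.01 0.01]
0.178 False [ 0.4972 -0.0336  0.1777] [ 0.2  0.2 -1.2] [ 0.02 -0.04 -0.09]
0.168 False [ 0.4972 -0.0336  0.1677] [-0.2 -0.6 -1.6] [ 0.02 -0.07  0.  ]
30.8
```

The roller's underside is now 21 mm below the axle top with almost no side force, so the axle is in the bore. I'll carry on down.

Run:
```python
from h import *
st=lambda:np.round(monitor.get_state()["eef_pos"],4)
F=lambda:np.round(monitor.get_state()["force"],1)
cmd=[.4975,-.0335]
for z,v,f in ((.145,.05,10),(.126,.05,10),(.117,.02,6)):
    r=arm.move_straight([*cmd,z],v,f_stop=f); print(z,r,st(),F())
    if r: break
print(monitor.get_state()["clock"])
```

```text
0.145 False [ 0.4972 -0.0335  0.1447] [-0.2 -0.8 -1.2]
0.126 False [ 0.4972 -0.0335  0.1257] [-0.3 -0.  -1.3]
0.117 True [ 0.4977 -0.0335  0.1208] [-0.2  0.2  7.2]
32.4
```

Run:
```python
from h import *
arm.move_gripper(.7); arm.hold(.2)
p=monitor.get_state()["eef_pos"]; arm.move_straight([p[0],p[1],.26],.12)
arm.reach([.5018,-.0359,.295],[180,0,-14.4]); arm.hold(.2)
im,P=snap("wrist","f.png"); 
arm.reach([.45,.12,.40],[180,0,0]); s,Q=snap("scene","fs.png")
u,v=proj(Q,[.57,-.05,.1]).astype(int)
cv2.imwrite('pics/fc.png',np.hstack([cv2.resize(im[40:400,140:500],(400,400)),cv2.resize(s[v-90:v+90,u-90:u+90],(400,400),interpolation=2)])[:,:,::-1])
print(proj(Q,[.4995,-.035,.157]),u,v,monitor.get_state()["clock"])
```

```text
[321.04022199 252.38854683] 342 286 35.625
```

View pics/fc.png

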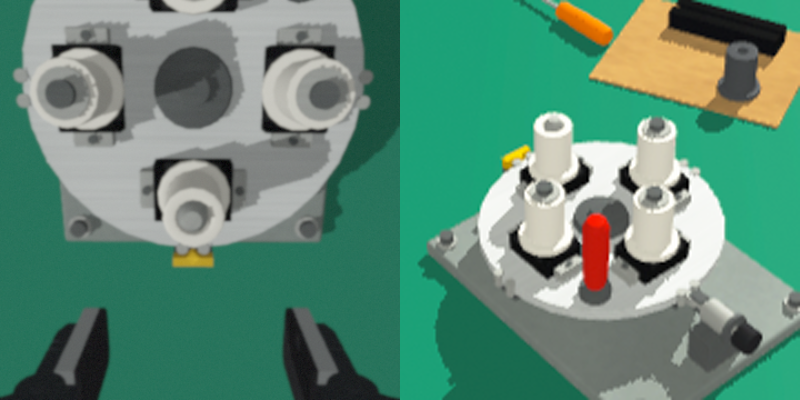

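The roller is seated with the axle tip showing through its bore. The rim pins are centred on the pointer at (193,252) and the plunger sits between its pins, with everything else still in place.

```bash
python3 -c "
from h import *
job.close_job(); print(monitor.get_state()['clock'])"
```

```text
the job is handed in; nothing more can be done
the job is handed in; nothing more can be done
```

The bare axle is at the loading station with the dial clicked into its detent, and the white roller sits fully down on the carrier. I handed the job in at about 36 s.

- **Dial:** I turned it about 98° clockwise by the red handle. The first turn stopped 3–4° short because the arm lagged against the detent. The close-up showed this, so I regripped the handle and pushed until it snapped in. The rim pins are now centred on the pointer.
- **Roller:** I gripped it with its flange down and lowered it over the axle with side forces under 1 N. Contact came at a TCP height of 0.1208 m, which is the height I calculated for fully seated. I let go only after contact.
- **Final images:** The last wrist and scene views show the axle tip through the bore, the dial still home and the robot clear of the dial and roller. The grey roller, offcut and screwdriver looked undisturbed; I did not re-check the oil, tape, wrench and mallet, but the arm did not work near them.
- **Disagreement:** The wrist camera put the axle about 2 mm too far from the dial axis. Its view of the gripped roller was also about 2 mm off the earlier measurement. I used the difference between matching close-ups of the axle and roller instead, and the fit showed that was right.

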